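# Push the cheese disc through the serving gap

### The job

Push the flat round cheese disc along the counter, through the gap in the low rail, and leave it lying wholly on the round paper mat on the other side. Only push it with the fingers: do not pick it up or tip it. Leave the two small drum cheeses and the honey jar where they stand.

Things in the scene. Friction and masses are not known exactly. Their poses are not given: they have to be found in the camera images.
- disc: loose flat round soft cheese with a pale printed band, 105 mm diameter (round within 1 mm), 32 mm high, 0.17 to 0.34 kg, lying flat on the counter on the robot's right of the rail. Origin: centre of its underside (within 2 mm); z up; its yaw means nothing. It passes the gap with about 5 mm to spare on each side.
- gate: fixed low rail on the counter: two dark wood boards 12 mm thick, 38 mm high, each between two brass posts 18 mm in diameter, 52 mm high. The gap between the inner posts is 116 mm wide. Origin: on the counter in mid-gap. x points level through the gap from the disc's side to the paper mat's side; y runs along the rail (posts centred at y = +-67 and +-142 mm); z up
- mat (a point): centre of the white round paper mat, 170 mm diameter, flat on the counter (under 1 mm thick, no edge to catch on) and fixed, 115 mm from the gate's origin along the gate's +x axis
- drum_near: loose small drum cheese, 69 mm diameter, 46 mm high, bystander on the disc's side of the rail beside its end away from the robot; origin: centre of its underside
- drum_far: loose small drum cheese, 69 mm diameter, 46 mm high, bystander beyond or beside the paper mat; origin: centre of its underside
- jar: loose honey jar with a red lid, 65 mm diameter, 100 mm high, bystander beside or beyond the paper mat; origin: centre of its underside
Things that resemble listed ones, but are neither listed nor needed, are in the scene too. What is shaped like the disc but turquoise is not meant.

How it is judged:
By the outcome, as a careful person would: the job done as asked, in the order asked, and still so for the second after the job is handed in, with the robot touching nothing.
It also fails if it takes over 45 s, if anything falls off the work surface, if the arm or the gripper's body presses on something with over 40 N, if the wrist force passes 120 N, or if a joint passes its speed limit or range.

### The arm

A 6-joint arm with a two-finger parallel gripper is mounted at the origin on a cart in front of the work surface, level with it; the furniture and walls round the work are solid. World frame = base frame: x ahead of the robot, y to its left, z up, the work surface at z = 0. Lengths are in mm, angles in degrees, forces in N, time in s.
With the tool pointing down it reaches from about 350 to 850 mm from the base axis. Payload 8.1 kg.
Tool frame: the origin (TCP) lies midway between the tips of the shut fingers; the grasp point (between the pads) lies 19 mm behind it; z points along the fingers, y is the line along which they close (so a half turn about z gives the same grasp; the last joint's range is limited). The gripper opens to 85 mm and grips with 20 to 120 N. Pads are 22 mm wide; open, the fingers measure 114 mm over their backs; the gripper's body (76 mm by 85 mm) begins 54 mm behind the grasp point. The pads swing forward as they close: fully open they stand 13 mm farther back than shut.
Start: joints at [68.789, 7.471, 85.268, -0, 87.261, -4.893], TCP at [168.557, 575.842, 231.292] pointing down, gripper open.
Joint ranges: [-169.43, 169.43], [-51.17, 129.36], [1.28, 143.12], [-76.62, 256.62], [0, 156.53], [-152.29, 152.29]. Speed limits (degrees/s): [136.94, 136.94, 159.86, 180, 180, 180].

### API

Orientations are given as [roll, pitch, yaw] about the fixed x, y, z axes, in that order (R = Rz(yaw) Ry(pitch) Rx(roll)).
In Python, from bench import sense, snapshot, camera_params, hand_in, masks_of, pinpoint gives the robot as it stands.
- The arm moves only by the tool step_arm, never from a script. Its argument "targets" is a list of rows, each an object with "angular": the turn, a rotation vector about the tool's x, y, z scaled (see below), a list of three; "dp": the shift along the tool's x, y, z scaled (see below), a list of three; "fingers": the closure, from 0 (fully open) to 1 (shut). A call has exactly 8 rows; each row is the pose to reach, as a shift and turn from the pose commanded when the call began, along the tool's axes at that moment, turning the shorter way round; what a row does not reach only later rows make up. The controller multiplies each number of a shift by 0.2 m and each number of a turn by 180 degrees. A row lasts 1/8 s, in which the tool goes at most 62.5 mm and 10.7 degrees, less where a joint would pass 70% of its speed; a pose out of reach is approached as far as the arm can. A call with a number of a shift or a turn outside -1 to 1 is refused whole. A call with a gripper value outside its range is refused whole. The fingers move at their own pace and stop on an object; "newtons" is the grip in N (left out, the last holds). Time passes only in rows, so rows that repeat a pose let the fingers close, or fill a call up. It gives the time, the measured TCP pose, the force, the opening and the grip force at its end, in the units of the state.
- sense(): the state, without advancing time (a new reading comes with each control period).
- snapshot(name): name is "scene" or "top" or "wrist"; returns the picture (420x560x3 uint8, blue, green, red); there is no depth.
- camera_params(name): a dict with "vfov" (degrees; the focal length in pixels is half the picture's height over the tangent of half this angle, whatever the lens; pixels are square), "cx", "cy" (the principal point, pixels), "R" (3x3) and "t" (3): a world point X has camera coordinates R X + t. Camera axes: x right, y down, z forward; pixel columns grow to the right and rows downward; lengths in mm; the calibration is good to about 2 mm. A picture is of the moment at which its call begins: read the wrist's pose just before it. camera_params takes no time and is no camera call; for the wrist camera it gives the pose at the moment of the call.
- hand_in(): hands the job in; it is judged then, once.
Trained networks look in the newest picture that a camera, given by its name, has taken for a name from the list of things; names that differ only in an ending like _2 or _b are one class to them, and where a whole thing is asked for, a point or a joint stands for the part that bears it (a point fixed in the world has none). Each returns a list of dicts, best first, with "conf" (0 to 1); they miss things now and then, are a little off and sometimes report something else, mostly with a low value. They report only what shows in the picture. A call takes as long as a camera call. They do not tell look-alikes from the thing itself.
- masks_of(camera, label): "pixels" (420x560 bool, what is visible of it) and "at" ([column, row] in pixels, amid what is visible of it).
- pinpoint(camera, label): "at" ([column, row] in pixels: a listed point, or the origin of a listed thing).
The state is a dict: "time": time; "joint_pos": joint angles; "qd": joint speeds; "joint_efforts": joint torques, N m; "tool_pos": TCP position; "tcp_rot": TCP orientation; "ft_force": force on the tool from outside, world axes, zero at the start; "wrist_torque": the same for the moment, N m; "finger_gap": finger opening in mm; "grip_force": force on a finger pad.
Only numpy, scipy, OpenCV 4.12 (cv2) and the standard library are available. Lean on these libraries where they do the work, as an engineer would, in place of code of your own. Each camera call takes 0.05 s, during which the arm holds its last target. There are 200 camera calls.

## Working session

There is one attempt and no reset: what is moved stays moved. The work goes in short steps, Python scripts to look and compute and a tool call to move; the robot and the scene stay as the last step left them, time stands still between calls to the robot, and variables do not carry over. Pictures are saved under pics/ and viewed, at most 10 in all, crops included, and the job is handed in when it is done.

Besides the shell and the picture viewer there is one more tool, called after "Request:" as name(argument=value, ...), one argument or row to a line, values as JSON. step_arm: Moves the arm, as the interface text tells. Its arguments: {"type":"object","properties":{"targets":{"type":"array","items":{"type":"object","properties":{"angular":{"type":"array","items":{"type":"number","minimum":-1,"maximum":1}},"dp":{"type":"array","items":{"type":"number","minimum":-1,"maximum":1}},"fingers":{"type":"number"}}}},"newtons":{"type":"number"}},"required":["targets"]}

```bash
mkdir -p pics
cat > h.py <<'E'
import numpy as np, cv2
from bench import *
def ray(cam,px,z=0.):
    p=camera_params(cam); f=210/np.tan(np.radians(p['vfov']/2))
    R=np.array(p['R']);t=np.array(p['t'])
    d=R.T@np.array([(px[0]-p['cx'])/f,(px[1]-p['cy'])/f,1]);c=-R.T@t
    return c+d*(z-c[2])/d[2]
E
python3 - <<'E'
from h import *
for c in ['scene','top']:
    im=snapshot(c); cv2.imwrite(f'pics/{c}0.png',im)
    p=camera_params(c);print(c,p)
    for l in ['disc','gate','mat','drum_near','drum_far','jar']:
        for r in pinpoint(c,l)[:3]: print(l,r['conf'],np.round(r['at']),ray(c,r['at']).round())
print(sense())
E
```

```text
scene {'vfov': 57.8151378477148, 'cx': 278.552137339128, 'cy': 207.25993299125483, 'R': array([[ 0.51371342, -0.85782018, -0.01559054],
       [-0.691076  , -0.40295172, -0.60003656],
       [ 0.50844124,  0.31902108, -0.79982064]]), 't': array([-229.48616896,  458.52394471,  614.11035363])}
disc 0.97 [368. 342.] [ 411. -227.    0.]
disc 0.91 [162. 208.] [458. 348.   0.]
disc 0.83 [209. 259.] [401. 159.   0.]
gate 0.59 [298. 230.] [572.  21.   0.]
mat 0.64 [269. 198.] [620. 132.   0.]
drum_near 0.6 [369. 207.] [722. -98.   0.]
drum_far 0.78 [255. 159.] [719. 239.   0.]
drum_far 0.22 [350. 269.] [ 541. -130.    0.]
jar 0.96 [326. 166.] [794.  59.   0.]
top {'vfov': 50.14463119754024, 'cx': 278.9687289335082, 'cy': 207.66235666641603, 'R': array([[-0.00659851, -0.99970242,  0.0234848 ],
       [-0.9977953 ,  0.00503133, -0.06617574],
       [ 0.06603789, -0.02386968, -0.99753157]]), 't': array([  68.00426657,  596.21869523, 1119.10356385])}
disc 0.88 [167. 264.] [455. 349.   0.]
disc 0.82 [352. 229.] [ 542. -123.    0.]
disc 0.8 [243. 285.] [400. 158.   0.]
gate 0.75 [291. 213.] [584. 
[... 161 characters left out ...]
  66.   0.]
{'time': 0.7, 'joint_pos': array([ 6.87882584e+01,  7.47134053e+00,  8.52675261e+01,  1.06431994e-04,
        8.72612522e+01, -4.89433887e+00]), 'qd': array([-0.00041126, -0.06078607, -0.0140005 , -0.08798277,  0.00356743,
        0.03511379]), 'joint_efforts': array([ 6.88490672e-04, -5.69134498e+01, -5.00752151e+01, -2.04548137e-04,
        8.35573101e-04, -1.60973059e-05]), 'tool_pos': array([168.5679906 , 575.84061563, 231.29303046]), 'tcp_rot': array([-1.79999891e+02, -1.16063438e-04,  1.63682592e+02]), 'ft_force': array([-0.11050921,  0.16743438, -0.01646411]), 'wrist_torque': array([ 0.00782105, -0.01375721, -0.00416961]), 'grip_force': 0.0, 'finger_gap': 85.2876724275611}
```

```bash
python3 -c "
import cv2,numpy as np
a=cv2.imread('pics/scene0.png');b=cv2.imread('pics/top0.png')
cv2.imwrite('pics/both.png',cv2.resize(np.vstack([a,b]),(400,600)))"
```

```text
(no output)
```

View pics/top0.png

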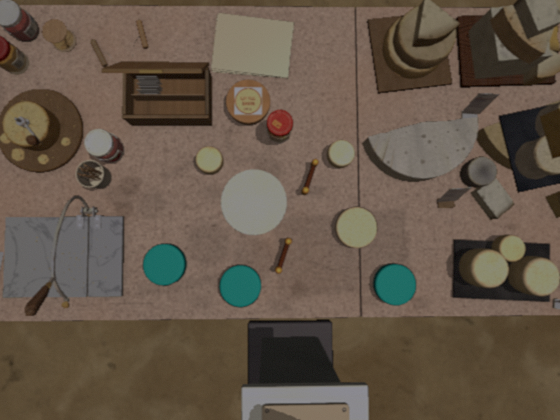

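View pics/scene0.png

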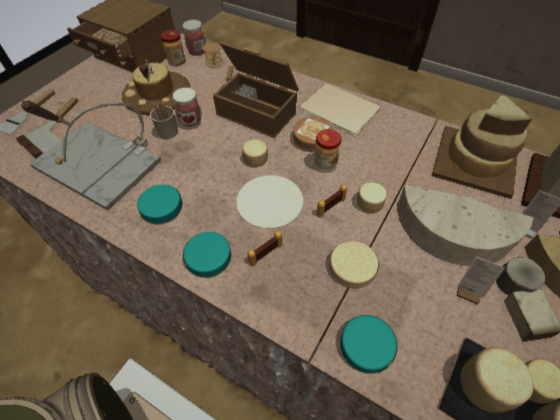

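The top picture shows the disc as the pale round at (357,228), which is (354,264) in the scene picture. Look-alikes are the turquoise discs at (164,264), (241,286) and (395,285), and the pale rounds on the black board at (490,268) and (535,277). The description (loose, pale, right of the rail) points to (357,228). The gate's rails are at (283,256) and (311,177) and the mat is at (254,203). Next I'll take a close crop and measure.

Run:
```python
from h import *
im=cv2.imread('pics/top0.png')
cv2.imwrite('pics/crop.png',cv2.resize(im[120:300,190:400],None,fx=3.3,fy=3.3,interpolation=cv2.INTER_CUBIC)) 
for c in ['top','scene']:
    im=snapshot(c)
    for l,z in [('disc',32),('mat',0),('drum_near',46),('drum_far',46),('jar',100)]:
        for r in masks_of(c,l)[:4]:
            m=r['pixels'].astype(np.uint8); cn=max(cv2.findContours(m,0,1)[0],key=cv2.contourArea)[:,0]
            w=np.array([ray(c,q,z)[:2] for q in cn]).astype(np.float32)
            (x,y),rad=cv2.minEnclosingCircle(w); print(c,l,round(r['conf'],2),np.round(r['at']),'circ',round(x),round(y),round(rad,1), cv2.mean(im,m)[:3])
    for r in masks_of(c,'gate')[:2]:
        m=r['pixels']; print('gate',r['conf'],m.sum())
        hsv=cv2.cvtColor(im,cv2.COLOR_BGR2HSV)
        b=(cv2.dilate(m.astype(np.uint8),np.ones((5,5)))>0)&(hsv[...,2]>110)&(hsv[...,1]>110)
        n,_,st,ce=cv2.connectedComponentsWithStats(b.astype(np.uint8))
        for i in range(1,n):
            if st[i,4]>4: print(st[i,4],ce[i].round(1),ray(c,ce[i],40).round())
```

```text
top disc 0.95 [165. 264.] circ 460 349 55.5 (93.45225102319236, 100.90654843110505, 30.817189631650752)
top disc 0.81 [242. 286.] circ 404 164 53.0 (95.59801136363636, 103.19389204545455, 31.102272727272727)
top disc 0.64 [392. 283.] circ 402 -221 56.3 (91.8969414893617, 99.39960106382979, 32.305851063829785)
top disc 0.61 [355. 226.] circ 546 -126 54.8 (101.6863173216885, 129.82896652110625, 133.21397379912665)
top mat 0.87 [257. 202.] circ 613 132 85.9 (117.58101430429129, 127.6962288686606, 131.70585175552665)
top drum_near 0.88 [339. 154.] circ 730 -87 36.7 (100.84566929133858, 120.99527559055117, 125.43464566929134)
top drum_far 0.72 [206. 159.] circ 714 239 35.0 (95.0169779286927, 123.93039049235993, 128.8641765704584)
top jar 0.68 [278. 125.] circ 786 67 41.4 (42.205804749340366, 52.14248021108179, 106.06200527704485)
gate 0.78 3623
24 [315.3 161.1] [712. -27.  40.]
20 [305.9 189.4] [640.  -3.  40.]
26 [288.5 241. ] [512.  42.  40.]
23 [278.8 269.9] [441.  67.  40.]
scene disc 0.94 [369. 342.] circ 397 -226 55.1 (112.98095608239409, 124.51379712397978, 36.87485425573261)
scene disc 0.68 [353. 263.] circ 539 -134 59.2 (123.736, 162.96853333333334, 170.49973333333335)
scene disc 0.65 [157. 204.] circ 450 341 63.6 (103.92989985693848, 115.02789699570815, 34.543633762517885)
scene disc 0.62 [204. 256.] circ 397 155 59.7 (109.00505050505052, 120.26206509539844, 37.94219977553311)
scene mat 0.63 [271. 201.] circ 615 128 86.7 (136.87226082308925, 157.96579369321216, 162.0991448423303)
scene jar 0.9 [328. 153.] circ 754 47 75.8 (49.365191146881294, 66.62776659959759, 110.24245472837023)
gate 0.76 3660
36 [343.6 187.5] [715. -27.  40.]
37 [321.2 203. ] [644.  -1.  40.]
41 [277.9 233.9] [517.  43.  40.]
43 [251.1 252.9] [445.  68.  40.]
gate 0.43 561
```

View pics/crop.png

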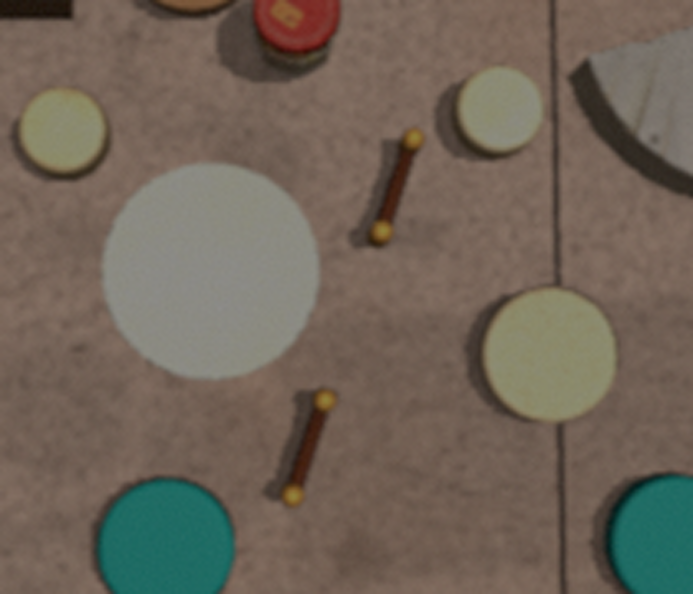

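The crop confirms that the disc is the pale round right of the rail; in the crop it is at (550,355), which is (357,228) in the full picture. Gate origin ≈ (577,20.5) with its x heading at 70.9°. The disc is at (544,-128), which is (-151,-17) in the gate frame. The mat is at (614,130).

Plan: spread the fingers about 56 mm as a cradle behind the disc, push it diagonally onto the gate axis, then push straight through.

Request:
step_arm(
  targets=[
    {"dp":[-0.21,-0.25,0],"angular":[0,0,0.058],"fingers":0.35},
    {"dp":[-0.43,-0.5,0],"angular":[0,0,0.116],"fingers":0.35},
    {"dp":[-0.64,-0.75,0],"angular":[0,0,0.174],"fingers":0.35},
    {"dp":[-0.86,-1,0],"angular":[0,0,0.232],"fingers":0.35},
    {"dp":[-0.86,-1,0],"angular":[0,0,0.29],"fingers":0.35},
    {"dp":[-0.86,-1,0],"angular":[0,0,0.348],"fingers":0.35},
    {"dp":[-0.86,-1,0],"angular":[0,0,0.406],"fingers":0.35},
    {"dp":[-0.86,-1,0],"angular":[0,0,0.464],"fingers":0.35},
  ],
)

```text
time: 2.4
tool_pos: [277.6, 335.5, 231.5]
tcp_rot: [180.0, -0.0, 79.8]
ft_force: [-0.1, -0.2, -0.6]
finger_gap: 55.5
grip_force: 0.0
```

```bash
cat >> h.py <<'E'
from scipy.spatial.transform import Rotation as Ro
def g2w(x,y,z,o=(577,20.5),a=70.9):
    c,s=np.cos(np.radians(a)),np.sin(np.radians(a)); return np.array([o[0]+c*x-s*y,o[1]+s*x+c*y,z])
def w2g(p,o=(577,20.5),a=70.9):
    c,s=np.cos(np.radians(a)),np.sin(np.radians(a)); d=np.array(p)[:2]-o; return np.array([c*d[0]+s*d[1],-s*d[0]+c*d[1]])
def go(x,y,z,yaw=70.9):
    s=sense();R=Ro.from_euler('xyz',s['tcp_rot'],degrees=True);T=Ro.from_euler('xyz',[180,0,yaw],degrees=True)
    print('dp',(R.inv().apply(g2w(x,y,z)-s['tool_pos'])/200).round(3),'ang',((R.inv()*T).as_rotvec(degrees=True)/180).round(4),'gate',w2g(s['tool_pos']).round(1),s['tool_pos'].round(1),s['tcp_rot'].round(1),'gap',s['finger_gap'],'F',s['ft_force'].round(1),s['time'])
E
python3 -c "
from h import *
go(-223,-17,231)"
```

```text
dp [-2.399e+00  1.664e+00  2.000e-03] ang [ 0.0001 -0.0001  0.0494] gate [199.7 386. ] [277.6 335.5 231.5] [180.   -0.   79.8] gap 55.48653945906497 F [-0.1 -0.2 -0.6] 2.4
```

Request:
step_arm(
  targets=[
    {"dp":[-0.2,0.14,0],"angular":[0,0,0.025],"fingers":0.35},
    {"dp":[-0.4,0.28,0],"angular":[0,0,0.0494],"fingers":0.35},
    {"dp":[-0.6,0.42,0],"angular":[0,0,0.0494],"fingers":0.35},
    {"dp":[-0.8,0.55,0],"angular":[0,0,0.0494],"fingers":0.35},
    {"dp":[-1,0.69,0],"angular":[0,0,0.0494],"fingers":0.35},
    {"dp":[-1,0.69,0],"angular":[0,0,0.0494],"fingers":0.35},
    {"dp":[-1,0.69,0],"angular":[0,0,0.0494],"fingers":0.35},
    {"dp":[-1,0.69,0],"angular":[0,0,0.0494],"fingers":0.35},
  ],
)

```text
time: 3.4
tool_pos: [378.9, 115.9, 231.3]
tcp_rot: [-180.0, -0.0, 71.4]
ft_force: [-0.8, -0.7, 0.2]
finger_gap: 55.3
grip_force: 0.0
```

```bash
python3 -c "
from h import *
go(-225,-17,231)"
```

```text
dp [-1.261e+00  1.167e+00  1.000e-03] ang [-0.     -0.0001  0.0026] gate [ 25.3 218.4] [378.9 115.9 231.3] [-180.    -0.    71.4] gap 55.30715968260274 F [-0.8 -0.7  0.2] 3.4
```

Request:
step_arm(
  targets=[
    {"dp":[-0.2,0.2,0],"angular":[0,0,0.0026],"fingers":0.35},
    {"dp":[-0.4,0.4,0],"angular":[0,0,0.0026],"fingers":0.35},
    {"dp":[-0.6,0.6,0],"angular":[0,0,0.0026],"fingers":0.35},
    {"dp":[-0.8,0.8,0],"angular":[0,0,0.0026],"fingers":0.35},
    {"dp":[-1,1,0],"angular":[0,0,0.0026],"fingers":0.35},
    {"dp":[-1,1,0],"angular":[0,0,0.0026],"fingers":0.35},
    {"dp":[-1,1,0],"angular":[0,0,0.0026],"fingers":0.35},
    {"dp":[-1,1,0],"angular":[0,0,0.0026],"fingers":0.35},
  ],
)

```text
time: 4.4
tool_pos: [504.4, -137.0, 231.5]
tcp_rot: [180.0, -0.0, 70.9]
ft_force: [-0.8, 0.7, -0.0]
finger_gap: 55.6
grip_force: 0.0
```

Run:
```python
from h import *
go(-225,-17,100)
im=snapshot('wrist');cv2.imwrite('pics/w1.png',im)
for r in masks_of('wrist','disc')[:3]:
    m=r['pixels'].astype(np.uint8); cn=max(cv2.findContours(m,0,1)[0],key=cv2.contourArea)[:,0]
    w=np.array([ray('wrist',q,32)[:2] for q in cn]).astype(np.float32)
    c,rad=cv2.minEnclosingCircle(w); print(r['conf'],np.round(r['at']),c,rad,w2g(c),cv2.mean(im,m)[:3])
```

```text
dp [-0.262  0.17   0.657] ang [ 0.0001 -0.0001  0.0002] gate [-172.6   17.1] [ 504.4 -137.   231.5] [180.   -0.   70.9] gap 55.58144326825043 F [-0.8  0.7 -0. ] 4.4
0.8 [310. 160.] (548.5555419921875, -131.260986328125) 52.37268829345703 [-152.71391473  -22.78035144] (124.49892678273312, 165.05151442880992, 168.17326496541855)
0.69 [228. 262.] (409.52899169921875, -222.5576934814453) 55.807151794433594 [-284.47661452   78.71871932] (100.46552085516663, 111.24020121567806, 29.044644728568436)
```

View pics/w1.png

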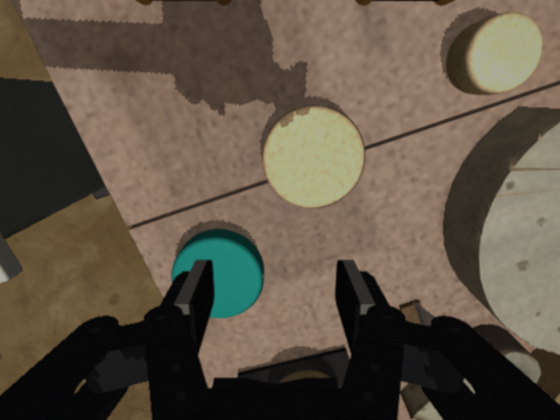

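The wrist view shows the disc at (314,157), clear of the turquoise one at (218,272). The gate posts sit at the top edge (columns 145, 225, 365 and 445). The disc is at about (-151,-20) in the gate frame, so I'll descend behind it.

Request:
step_arm(
  targets=[
    {"dp":[-0.14,0.1,0.05],"angular":[0,0,0],"fingers":0.35},
    {"dp":[-0.28,0.18,0.15],"angular":[0,0,0],"fingers":0.35},
    {"dp":[-0.28,0.18,0.4],"angular":[0,0,0],"fingers":0.35},
    {"dp":[-0.28,0.18,0.65],"angular":[0,0,0],"fingers":0.35},
    {"dp":[-0.28,0.18,0.85],"angular":[0,0,0],"fingers":0.35},
    {"dp":[-0.28,0.18,1],"angular":[0,0,0],"fingers":0.35},
    {"dp":[-0.28,0.18,1],"angular":[0,0,0],"fingers":0.35},
    {"dp":[-0.28,0.18,1],"angular":[0,0,0],"fingers":0.35},
  ],
)

```text
time: 5.5
tool_pos: [521.0, -203.5, 33.0]
tcp_rot: [179.9, 0.0, 70.8]
ft_force: [0.0, 0.6, 1.1]
finger_gap: 55.3
grip_force: 0.0
```

Run:
```python
from h import *
go(-228,-20,7)
```

```text
dp [ 0.01  -0.002  0.13 ] ang [ 0.0006  0.0001 -0.0003] gate [-229.9  -20.4] [ 521.  -203.5   33. ] [179.9   0.   70.8] gap 55.284154365154755 F [0.  0.6 1.1] 5.5
```

Request:
step_arm(
  targets=[
    {"dp":[0,0,0.06],"angular":[0,0,0],"fingers":0.35},
    {"dp":[0,0,0.125],"angular":[0,0,0],"fingers":0.35},
    {"dp":[0,0,0.125],"angular":[0,0,0],"fingers":0.35},
    {"dp":[0.04,0,0.125],"angular":[0,0,0],"fingers":0.35},
    {"dp":[0.08,0,0.125],"angular":[0,0,0],"fingers":0.35},
    {"dp":[0.11,0,0.125],"angular":[0,0,0],"fingers":0.35},
    {"dp":[0.14,0,0.125],"angular":[0,0,0],"fingers":0.35},
    {"dp":[0.16,0,0.125],"angular":[0,0,0],"fingers":0.35},
  ],
)

```text
time: 6.5
tool_pos: [530.8, -173.1, 6.5]
tcp_rot: [180.0, 0.0, 70.8]
ft_force: [-0.8, -2.6, 1.3]
finger_gap: 55.2
grip_force: 1.2
```

```bash
cat >> h.py <<'E'
def disc(cam):
    im=snapshot(cam)
    for r in masks_of(cam,'disc')[:4]:
        m=r['pixels'].astype(np.uint8); b=cv2.mean(im,m)[:3]
        if b[2]<80: continue
        cn=max(cv2.findContours(m,0,1)[0],key=cv2.contourArea)[:,0]
        w=np.array([ray(cam,q,32)[:2] for q in cn]).astype(np.float32)
        c,rad=cv2.minEnclosingCircle(w); print(cam,r['conf'],np.round(r['at']),np.round(c),round(rad,1),'gate',w2g(c).round(1))
    return im
E
python3 - <<'E'
from h import *
go(-135,0,7)
cv2.imwrite('pics/w2.png',disc('wrist'));disc('top')
E
```

```text
dp [ 0.315 -0.099 -0.002] ang [ 0.0001  0.0001 -0.0004] gate [-198.   -19.7] [ 530.8 -173.1    6.5] [180.    0.   70.8] gap 55.20601561465643 F [-0.8 -2.6  1.3] 6.5
wrist 0.97 [278. 155.] [ 549. -122.] 50.6 gate [-143.6  -20.6]
top 0.9 [348. 223.] [ 549. -117.] 54.5 gate [-139.2  -18.1]
```

View pics/w2.png

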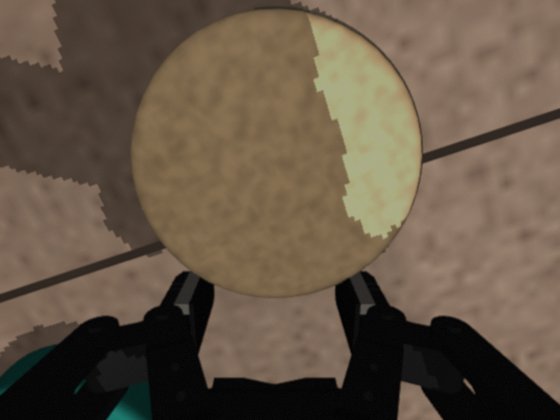

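The disc is cradled symmetrically: its centre is at column 277 and the fingers' inner edges are at about 212 and 338. Next is the diagonal push onto the gate axis.

Request:
step_arm(
  targets=[
    {"dp":[0.035,-0.012,0],"angular":[0,0,0],"fingers":0.35},
    {"dp":[0.075,-0.028,0],"angular":[0,0,0],"fingers":0.35},
    {"dp":[0.115,-0.044,0],"angular":[0,0,0],"fingers":0.35},
    {"dp":[0.155,-0.06,0],"angular":[0,0,0],"fingers":0.35},
    {"dp":[0.195,-0.076,0],"angular":[0,0,0],"fingers":0.35},
    {"dp":[0.235,-0.092,0],"angular":[0,0,0],"fingers":0.35},
    {"dp":[0.265,-0.1,0],"angular":[0,0,0],"fingers":0.35},
    {"dp":[0.275,-0.1,0],"angular":[0,0,0],"fingers":0.35},
  ],
)

```text
time: 7.7
tool_pos: [529.6, -114.2, 6.3]
tcp_rot: [-180.0, 0.0, 70.8]
ft_force: [-0.8, -3.0, 1.0]
finger_gap: 55.4
grip_force: 1.1
```

Run:
```python
from h import *
go(58,0,7)
im=disc('wrist');cv2.imwrite('pics/w3.png',im);t=disc('top')
hsv=cv2.cvtColor(t,cv2.COLOR_BGR2HSV)
cv2.imwrite('pics/t3.png',cv2.resize(t[140:290,230:380],(600,600),interpolation=cv2.INTER_CUBIC))
p=camera_params('wrist');f=210/np.tan(np.radians(p['vfov']/2))
for y in (-67,67):
    for z in (0,52):
        X=p['R']@g2w(0,y,z)+p['t'];print(y,z,(f*X[:2]/X[2]+[p['cx'],p['cy']]).round())
```

```text
dp [ 1.004  0.002 -0.004] ang [-0.0001  0.     -0.0004] gate [-142.8    0.7] [ 529.6 -114.2    6.3] [-180.     0.    70.8] gap 55.43568219584217 F [-0.8 -3.   1. ] 7.7
wrist 0.59 [275. 154.] [548. -64.] 50.7 gate [-88.8  -0.5]
top 0.61 [326. 226.] [548. -58.] 53.7 gate [-83.8   2. ]
-67 0 [462. -94.]
-67 52 [ 591. -224.]
67 0 [ 86. -94.]
67 52 [ -42. -224.]
```

View pics/w3.png

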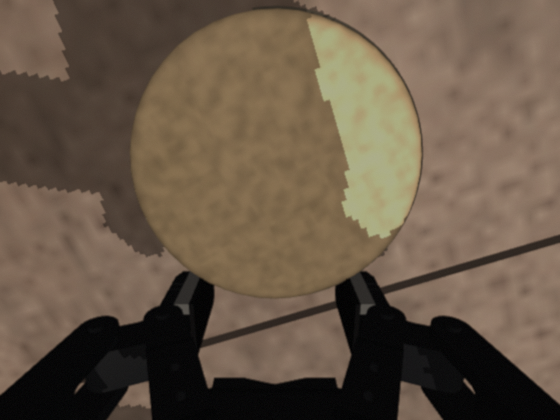

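View pics/t3.png

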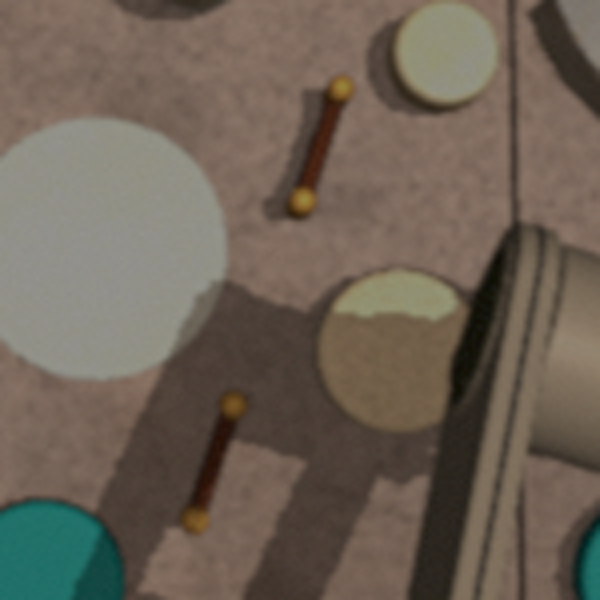

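The disc is still cradled (wrist centre at column 277) and on the gate axis within about 2 mm. I'll move it up to the gap's mouth and check there.

Request:
step_arm(
  targets=[
    {"dp":[0.03,0.001,0],"angular":[0,0,0],"fingers":0.35},
    {"dp":[0.06,0.002,0],"angular":[0,0,0],"fingers":0.35},
    {"dp":[0.09,0.003,0],"angular":[0,0,0],"fingers":0.35},
    {"dp":[0.12,0.003,0],"angular":[0,0,0],"fingers":0.35},
    {"dp":[0.15,0.003,0],"angular":[0,0,0],"fingers":0.35},
    {"dp":[0.18,0.003,0],"angular":[0,0,0],"fingers":0.35},
    {"dp":[0.195,0.003,0],"angular":[0,0,0],"fingers":0.35},
    {"dp":[0.2,0.003,0],"angular":[0,0,0],"fingers":0.35},
  ],
)

```text
time: 8.9
tool_pos: [543.4, -76.9, 6.2]
tcp_rot: [-180.0, 0.0, 70.8]
ft_force: [-1.7, -1.9, -0.8]
finger_gap: 55.4
grip_force: 0.8
```

Run:
```python
from h import *
go(58,0,7)
im=disc('wrist');cv2.imwrite('pics/w4.png',im);t=disc('top');s=disc('scene')
for cam,I in (('top',t),('scene',s)):
    hsv=cv2.cvtColor(I,cv2.COLOR_BGR2HSV)
    for y in (-142,-67,67,142):
        p=camera_params(cam);f=210/np.tan(np.radians(p['vfov']/2))
        X=p['R']@g2w(0,y,48)+p['t'];u=f*X[:2]/X[2]+[p['cx'],p['cy']]
        a=np.round(u).astype(int);h=hsv[a[1]-7:a[1]+8,a[0]-7:a[0]+8]
        b=(h[...,1]>130)&(h[...,2]>75)&(h[...,0]>10)&(h[...,0]<30);q=np.argwhere(b)
        if len(q): m=a-7+q.mean(0)[::-1];print(cam,y,len(q),w2g(ray(cam,m,48)).round(1))
```

```text
dp [ 0.805 -0.002 -0.004] ang [-0.      0.     -0.0005] gate [-103.    -0.2] [543.4 -76.9   6.2] [-180.     0.    70.8] gap 55.43511567477355 F [-1.7 -1.9 -0.8] 8.9
wrist 0.59 [275. 155.] [562. -26.] 51.0 gate [-49.  -1.]
top 0.66 [309. 219.] [560. -21.] 52.2 gate [-44.7   2.2]
scene 0.88 [303. 236.] [547. -20.] 53.3 gate [-47.8  14.9]
top -142 29 [   0.6 -139.8]
top -67 40 [  0.5 -66. ]
top 67 30 [ 0.5 67.6]
top 142 39 [  1.1 142. ]
scene 67 62 [-5.6 69.8]
scene 142 75 [ -6.7 144.6]
```

View pics/w4.png

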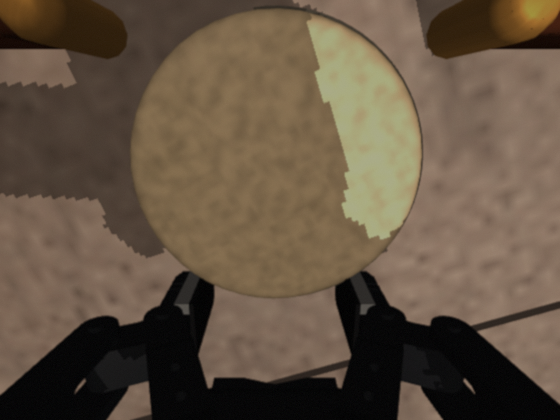

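The disc is centred in the gap: the posts' inner feet are at columns 127 and 428, midpoint 277, and the disc's centre is at 277. I'll push straight through.

Request:
step_arm(
  targets=[
    {"dp":[0.04,0,0],"angular":[0,0,0],"fingers":0.35},
    {"dp":[0.09,0,0],"angular":[0,0,0],"fingers":0.35},
    {"dp":[0.14,0,0],"angular":[0,0,0],"fingers":0.35},
    {"dp":[0.19,0,0],"angular":[0,0,0],"fingers":0.35},
    {"dp":[0.24,0,0],"angular":[0,0,0],"fingers":0.35},
    {"dp":[0.29,0,0],"angular":[0,0,0],"fingers":0.35},
    {"dp":[0.34,0,0],"angular":[0,0,0],"fingers":0.35},
    {"dp":[0.39,0,0],"angular":[0,0,0],"fingers":0.35},
  ],
)

```text
time: 10.2
tool_pos: [569.3, -2.8, 6.3]
tcp_rot: [180.0, 0.0, 70.8]
ft_force: [-0.7, -2.5, 0.8]
finger_gap: 55.8
grip_force: 1.0
```

Run:
```python
from h import *
go(59,0,7)
disc('wrist')
```

```text
dp [ 0.418 -0.003 -0.003] ang [ 0.      0.     -0.0006] gate [-24.6  -0.4] [569.3  -2.8   6.3] [180.    0.   70.8] gap 55.76796156386068 F [-0.7 -2.5  0.8] 10.2
wrist 0.66 [274. 154.] [588.  49.] 50.7 gate [30.2 -1.4]
```

Low force throughout, and the disc is still cradled. I'll finish the push.

Request:
step_arm(
  targets=[
    {"dp":[0.06,0,0],"angular":[0,0,0],"fingers":0.35},
    {"dp":[0.12,0,0],"angular":[0,0,0],"fingers":0.35},
    {"dp":[0.18,0,0],"angular":[0,0,0],"fingers":0.35},
    {"dp":[0.24,0,0],"angular":[0,0,0],"fingers":0.35},
    {"dp":[0.3,0,0],"angular":[0,0,0],"fingers":0.35},
    {"dp":[0.35,0,0],"angular":[0,0,0],"fingers":0.35},
    {"dp":[0.39,0,0],"angular":[0,0,0],"fingers":0.35},
    {"dp":[0.415,0,0],"angular":[0,0,0],"fingers":0.35},
  ],
)

```text
time: 11.3
tool_pos: [596.5, 75.4, 6.2]
tcp_rot: [-180.0, 0.0, 70.8]
ft_force: [-0.7, -1.5, 0.2]
finger_gap: 55.4
grip_force: 1.0
```

Request:
step_arm(
  targets=[
    {"dp":[-0.03,0,0],"angular":[0,0,0],"fingers":0.35},
    {"dp":[-0.07,0,0],"angular":[0,0,0],"fingers":0.35},
    {"dp":[-0.1,0,0],"angular":[0,0,0],"fingers":0.35},
    {"dp":[-0.1,0,-0.2],"angular":[0,0,0],"fingers":0.35},
    {"dp":[-0.1,0,-0.45],"angular":[0,0,0],"fingers":0.35},
    {"dp":[-0.1,0,-0.7],"angular":[0,0,0],"fingers":0.35},
    {"dp":[-0.1,0,-0.9],"angular":[0,0,0],"fingers":0.35},
    {"dp":[-0.1,0,-1],"angular":[0,0,0],"fingers":0.35},
  ],
)

```text
time: 12.3
tool_pos: [590.9, 55.5, 209.4]
tcp_rot: [179.8, -0.1, 70.8]
ft_force: [0.1, -0.2, 0.5]
finger_gap: 55.6
grip_force: 0.0
```

Request:
step_arm(
  targets=[
    {"dp":[-0.25,0,0],"angular":[0,0,0],"fingers":0.35},
    {"dp":[-0.5,0,0],"angular":[0,0,0],"fingers":0.35},
    {"dp":[-0.75,0,0],"angular":[0,0,0],"fingers":0.35},
    {"dp":[-0.9,0,0],"angular":[0,0,0],"fingers":0.35},
    {"dp":[-0.9,0,0],"angular":[0,0,0],"fingers":0.35},
    {"dp":[-0.9,0,0],"angular":[0,0,0],"fingers":0.35},
    {"dp":[-0.9,0,0],"angular":[0,0,0],"fingers":0.35},
    {"dp":[-0.9,0,0],"angular":[0,0,0],"fingers":0.35},
  ],
)

```text
time: 13.3
tool_pos: [530.8, -113.0, 206.1]
tcp_rot: [-180.0, -0.0, 70.9]
ft_force: [0.6, -0.3, -0.8]
finger_gap: 55.5
grip_force: 0.0
```

Run:
```python
from h import *
go(59,0,7)
t=disc('top');cv2.imwrite('pics/t5.png',cv2.resize(t[100:280,180:390],None,fx=3,fy=3,interpolation=cv2.INTER_CUBIC));disc('scene')
```

```text
dp [ 1.001 -0.     0.996] ang [-0.0001 -0.     -0.0001] gate [-1.413e+02 -1.000e-01] [ 530.8 -113.   206.1] [-180.    -0.    70.9] gap 55.53328818945908 F [ 0.6 -0.3 -0.8] 13.3
top 0.65 [252. 199.] [613. 128.] 53.7 gate [113.9   0.9]
top 0.55 [209. 159.] [717. 241.] 35.5 gate [254.3 -60.6]
scene 0.86 [267. 197.] [604. 118.] 59.4 gate [100.6   6. ]
scene 0.74 [329. 156.] [815.  55.] 74.2 gate [ 110.6 -213.9]
```

View pics/t5.png

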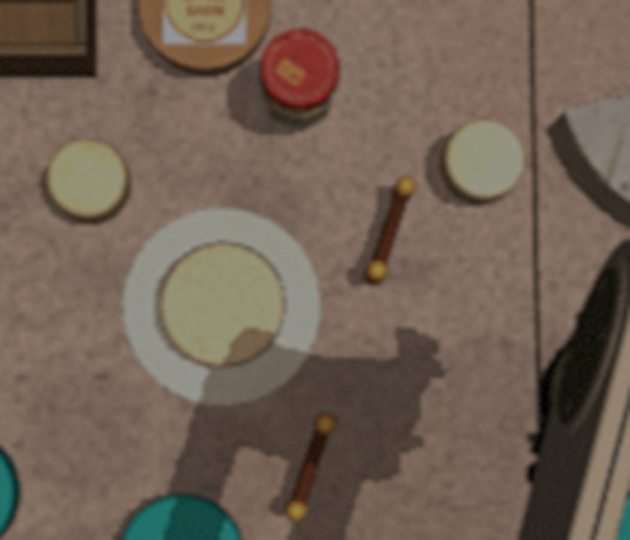

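The disc lies centred on the mat: disc at (221,304), mat at (222,306) in the crop. The drums and jar are where they were, and the arm is clear.

```bash
python3 -c "
from bench import *
print(hand_in())"
```

```text
the job is handed in; nothing more can be done
None
```

I pushed the cheese disc through the gap and left it lying centred on the paper mat, with the drums and jar undisturbed; the job is handed in at about 13 s.

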